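Dip the paste brush at the reception desk

ROBOT

A 7-joint arm with a two-finger parallel gripper is mounted at the origin on the work surface. World frame = base frame: x ahead of the robot, y to its left, z up, the work surface at z = 0. Lengths are in m, angles in rad, forces in N, time in s.
With the tool pointing down it reaches from about 0.425 to 0.875 m from the base axis. Payload 4.7 kg.
Tool frame: the origin (TCP) lies between the finger pads; the fingertips stand 11 mm ahead of it and the grasp point (between the pads) lies 8 mm behind it; z points along the fingers, y is the line along which they close (so a half turn about z gives the same grasp; the last joint's range is limited). The gripper opens to 87 mm and grips with 3 to 60 N. Pads are 19 mm wide; open, the fingers measure 117 mm over their backs; the gripper's body (75 mm by 190 mm) begins 51 mm behind the grasp point.
Start: joints at [-1.139, 0.321, -0.07, 1.45, 0.023, 1.371, -0.057], TCP at [0.264, 0.594, 0.234] pointing down, gripper open.
Joint ranges: [-2.86, 2.86], [-0.3, 2.09], [-1.38, 1.24], [0.06, 2.45], [-1.56, 4.7], [0.09, 2.05], [-2.69, 2.69]. Speed limits (rad/s): [2.57, 2.57, 3.14, 3.14, 3.14, 3.14, 3.14].

INTERFACE

Orientations are given as a rotation vector (axis times angle).
In Python, from bench import ctrl gives the robot as it stands. The module is installed in compiled form; this text tells all that it offers.
- The arm moves only by the shell command python3 -m inch 'ROWS' [FORCE]. ROWS is JSON, a list of rows, each an object with "slide": the shift along the tool's x, y, z scaled (see below), a list of three; "angular": the turn, a rotation vector about the tool's x, y, z scaled (see below), a list of three; "claw": the opening, from -1 (shut) to 1 (fully open). In form: [{"slide": [tx, ty, tz], "angular": [rx, ry, rz], "claw": claw}, ...]. A call has 1 to 10 rows; each row is the pose to reach, as a shift and turn from the pose commanded when the call began, along the tool's axes at that moment; what a row does not reach only later rows make up. The controller multiplies each number of a shift by 0.25 m and each number of a turn by 30 degrees. A row lasts 1/10 s, in which the tool goes at most 50 mm and 8.59 degrees, less where a joint would pass 70% of its speed; a pose out of reach is approached as far as the arm can. A call with a number of a shift or a turn outside -1 to 1 is refused whole. A call with a gripper value outside its range is refused whole. The fingers move at their own pace and stop on an object; FORCE is the grip in N (left out, the last holds). Time passes only in rows, so rows that repeat a pose let the fingers close. It gives the time, the measured TCP pose, the force, the opening and the grip force at its end, in the units of the state.
- ctrl.get_state(): the state, without advancing time (a new reading comes with each control period).
- ctrl.get_image(name): name is "side" or "top" or "wrist"; returns a dict with "color" (400x640x3 uint8, red, green, blue), "depth" (400x640 float32, m along the optical axis (not along the pixel's ray), 0 where there is no reading), "camera_matrix" (3x3 intrinsics, pixels), "extrinsics" (4x4, takes a point from camera to world coordinates); the wrist camera has in their place "tool_from_camera" (4x4, takes a point from camera to tool coordinates, whose origin is the TCP and whose axes are the flange's). Camera axes: x right, y up, looking along -z (the intrinsics and any distortion apply to the point x, -y, -z); pixel columns grow to the right and rows downward; lengths in m; the calibration is good to about 2 mm. The wrist camera is an equidistant fisheye: a pixel r from the principal point sees the ray r / f radians off the axis. A picture is of the moment at which its call begins: read the wrist's pose just before it.
- ctrl.close_job(): hands the job in; it is judged then, once.
Trained networks look in the newest picture that a camera, given by its name, has taken for a name from the list of things; names that differ only in an ending like _2 or _b are one class to them, and where a whole thing is asked for, a point or a joint stands for the part that bears it (a point fixed in the world has none). Each returns a list of dicts, best first, with "confidence" (0 to 1); they miss things now and then, are a little off and sometimes report something else, mostly with a low value. They report only what shows in the picture. A call takes as long as a camera call. They do not tell look-alikes from the thing itself.
- ctrl.find_in(query, camera): "bbox" ([centre column, centre row, width, height] in pixels, round what is visible of it).
- ctrl.outline_of(query, camera): "mask" (400x640 bool, what is visible of it) and "bbox" ([centre column, centre row, width, height] in pixels, round what is visible of it).
The state is a dict: "time": time; "joint_positions": joint angles; "qd": joint speeds; "joint_torque": joint torques, N m; "position": TCP position; "tool_rot": TCP orientation; "ft_force": force on the tool from outside, world axes, zero at the start; "torque": the same for the moment, N m; "grip_width": opening from 0.0 (shut) to 1.0 (fully open); "grip_force": force on a finger pad.
Only numpy, scipy, OpenCV 4.12 (cv2) and the standard library are available. Lean on these libraries where they do the work, as an engineer would, in place of code of your own. Each camera call takes 0.05 s, during which the arm holds its last target. There are 200 camera calls.

TASK

Swing the brass lid of the paste pot aside until the pot's mouth is wholly uncovered. Then pick up the flat brush from the wooden tray, dip its bristles about halfway down into the pot without striking the pot hard, and lay the brush back level in the notches of the tray's two rests. Leave the lid swung aside, let go of everything and leave the eraser, the paperweight and the binder clip where they are.

Things in the scene. Friction and masses are not known exactly. Their poses are not given: they have to be found in the camera images.
- stand: Brass clip stand fixed to the desk: base plate 8 mm thick (x -55..55, y -60..110) with a white open pot and a brass post. Origin on the desk under the pot's axis, z up. The post, 12 mm thick, stands at y = +80 and ends in a small note clip 30 mm wide (along y), top 100 above the desk. Turned up to 0.35 rad from yaw 0
- pot_rim (a point): Centre of the white pot's mouth at rim height, 62 above the desk; axes of the stand. Pot: outer diameter 72, inner 64 (wall 4), inner floor 14 above the desk (48 deep)
- lid (a joint): Swing angle a of the pot's lid about the vertical post (stand x 0, y 80). 0: centred over the pot; grows clockwise seen from above, towards the stand's -x (robot) side: lid centre at stand (-80 sin a, 80 - 80 cos a) mm. Range 0 to 1.9, starts 0 to 0.3; above about 0.93 the mouth is uncovered. Hinge friction under 1 N at the knob; stays where left
- lid_knob (a point): On the axis of the lid's knob, 92 above the desk: round upright brass knob, diameter 16, straight from 78 to 102 above the desk, at the centre of the lid. The lid is a flat disc of diameter 80, underside 66 and top 70 above the desk, on a flat arm 12 wide from the post, all brass
- tray: Wooden pen tray fixed to the desk, 250 (x) x 110 (y) mm, floor 5 thick, walls 18 high. Origin on the desk under its centre. Two upright rests (10 thick in x, 70 wide in y) stand at x = -45 and +45, each with a square notch in the middle of its top: 26 wide (y), notch floor 35, cheeks 43 above the desk. Turned up to 0.35 rad from yaw 0
- brush: Loose flat paste brush, 40 g, 210 mm long: wooden handle 165 x 14 wide x 10 high, steel ferrule 20, rigid black bristles 25 long, both 15 wide. Origin at mid-length on its underside; x towards the bristles (-105..105), y across, z up. Starts level in both notches, underside 35 above the desk, bristles towards the robot (tray -x)
- brush_grip (a point): Middle of the brush's length and thickness, on the handle (handle 14 mm wide there), near the balance point; 5 mm above the brush's underside, axes of the brush
- brush_tip (a point): Centre of the bristles' end face, 105 mm along the brush's +x from brush_grip, axes of the brush
- eraser: Loose white eraser, 35 x 17 x 11 mm, in the tray beside the brush, between the rests, on the tray's +y side. Leave alone
- paperweight: Loose cut-glass paperweight, 72 mm across, 40 high, about the middle of the desk. Leave alone
- binder_clip: Loose black binder clip, 41 mm wide, about 37 high, about the middle of the desk nearer the robot. Leave alone
Not all that is in view belongs to the job. Leave any blue, green or purple look-alike of the stand alone.

How it is judged:
By the outcome, as a careful person would: the job done as asked, in the order asked, and still so for the second after the job is handed in, with the robot touching nothing.
It also fails if it takes over 61 s, if anything falls off the work surface, if the arm or the gripper's body presses on something with over 40 N, if the wrist force passes 120 N, or if a joint passes its speed limit or range.

## Working session

There is one attempt and no reset: what is moved stays moved. The work goes in short steps, Python scripts to look and compute and a shell command to move; the robot and the scene stay as the last step left them, time stands still between calls to the robot, and variables do not carry over. Pictures are saved under pics/ and viewed, at most 13 in all, crops included, and the job is handed in when it is done.

```bash
mkdir -p pics
cat > h.py <<'E'
import numpy as np, cv2
from scipy.spatial.transform import Rotation as R
from bench import ctrl
def cloud(im):
    K=im["camera_matrix"];d=im["depth"];v,u=np.mgrid[0:400,0:640]
    P=np.stack([(u-K[0,2])/K[0,0]*d,-(v-K[1,2])/K[1,1]*d,-d],-1)
    T=im["extrinsics"];W=P@T[:3,:3].T+T[:3,3];W[d==0]=np.nan
    return W
E
python3 - <<'E'
from h import *
for c in ["top","side"]:
    im=ctrl.get_image(c);cv2.imwrite(f"pics/{c}0.png",im["color"][...,::-1]);np.savez(f"{c}0.npz",**im)
    W=cloud(im);print(c,im["extrinsics"].round(3).tolist())
    for q in ["stand","lid_knob","pot_rim","tray","brush","eraser","paperweight","binder_clip"]:
        for r in ctrl.outline_of(q,c)[:3]:
            m=r["mask"];print(q,round(r["confidence"],2),np.round(r["bbox"]),np.nanmedian(W[m],0).round(3) if m.any() else None)
s=ctrl.get_state();print(s)
E
```

```text
top [[0.01, 0.98, -0.197, 0.256], [-1.0, 0.014, 0.015, -0.175], [0.018, 0.197, 0.98, 1.156], [0.0, 0.0, 0.0, 1.0]]
stand 0.94 [172. 277.  70.  45.] [0.261 0.204 0.01 ]
stand 0.82 [459. 241.  59.  42.] [ 0.373 -0.601  0.011]
stand 0.56 [373. 238.  64.  44.] [ 0.383 -0.351  0.011]
lid_knob 0.87 [170. 280.  47.  33.] [0.259 0.2   0.07 ]
lid_knob 0.82 [472. 238.  34.  28.] [ 0.374 -0.629  0.071]
lid_knob 0.78 [380. 233.  32.  32.] [ 0.392 -0.377  0.071]
pot_rim 0.96 [306. 181.  63.  39.] [ 0.552 -0.152  0.011]
pot_rim 0.84 [456. 242.  56.  42.] [ 0.37  -0.6    0.011]
pot_rim 0.83 [172. 276.  73.  53.] [0.261 0.207 0.01 ]
tray 0.98 [188. 187.  57.  87.] [0.527 0.187 0.007]
brush 0.84 [190. 182.  23.  67.] [0.539 0.189 0.045]
paperweight 0.6 [262. 131.  22.  24.] [ 0.702 -0.01   0.034]
binder_clip 0.44 [253. 223.  12.   7.] [0.42  0.002 0.019]
side [[-0.986, 0.09, -0.14, 0.352], [-0.166, -0.595, 0.786, 0.62], [-0.013, 0.798, 0.602, 0.721], [0.0, 0.0, 0.0, 1.0]]
stand 0.91 [289. 235.  55.  58.] [ 0.55  -0.135  0.01 ]
stand 0.85 [360. 196.  36.  46.] [ 0.388 -0.341  0.01 ]
stand 0.83 [398. 3
[... 825 characters left out ...]
{'time': 0.9, 'joint_positions': array([-1.1388844 ,  0.32095785, -0.07007675,  1.4504781 ,  0.02260279,
        1.37082436, -0.05686231]), 'qd': array([ 0.00052815,  0.00030399, -0.00122855,  0.00099607, -0.00084754,
        0.00128937,  0.00039371]), 'joint_torque': array([ 1.13671144e-04, -4.91090834e+01, -4.03168704e-01, -3.12774074e+01,
       -6.36681402e-02,  3.34983633e-02,  9.28531023e-06]), 'position': array([0.26379042, 0.59408947, 0.23362476]), 'tool_rot': array([6.51464575e-01, 3.07322382e+00, 1.66566829e-04]), 'ft_force': array([-0.26181941, -0.52908043, -0.49666781]), 'torque': array([-0.03535725,  0.01818989, -0.01820862]), 'grip_force': 0.0, 'grip_width': 0.9962021622181854}
```

View pics/top0.png

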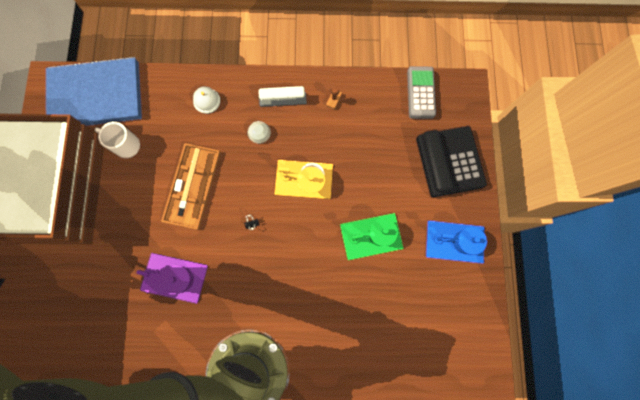

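View pics/side0.png

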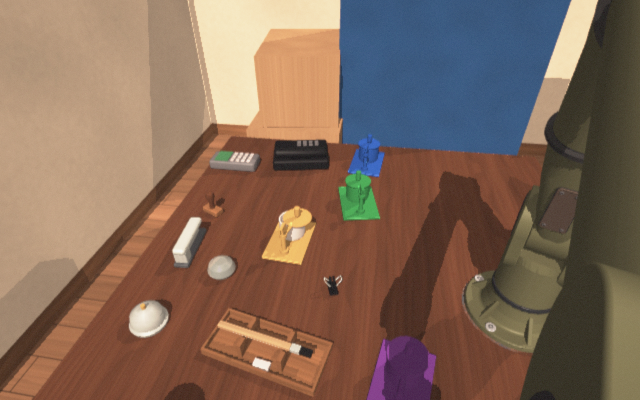

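Candidates for the stand in the top view: brass/yellow (306,180), green (373,238), blue (459,241) and purple (172,277). I choose the brass one at (306,180). The tray with the brush is at (190,185), and its bristles point down in the image, toward the robot. Next I measure poses and check one crop.

Run:
```python
from h import *
tiles=[]
for c in ["top","side"]:
    im=dict(np.load(f"{c}0.npz"));W=cloud(im);col=im["color"].astype(int)
    hsv=cv2.cvtColor(im["color"],cv2.COLOR_RGB2HSV)
    x,y,z=W[...,0],W[...,1],W[...,2]
    near=(abs(x-.55)<.13)&(abs(y+.16)<.14)
    def pr(n,m,rect=True):
        P=W[m]
        if len(P)<3: print(c,n,len(P));return
        r=cv2.minAreaRect(P[:,:2].astype(np.float32)*1000)
        print(c,n,len(P),"med",np.median(P,0).round(4),"rect",np.round(r[0],1),np.round(r[1],1),round(r[2],1))
    pr("base",near&(z>.004)&(z<.014)&(hsv[...,1]>60))
    pr("lid",near&(z>.064)&(z<.075))
    pr("rim",near&(z>.055)&(z<.066)&(hsv[...,1]<90))
    pr("high",near&(z>.085))
    P=W[near&(z>.085)];print(P[::max(1,len(P)//15)].round(3).tolist())
    nt=(abs(x-.53)<.18)&(abs(y-.2)<.12)
    pr("tray",nt&(z>.012)&(z<.03))
    m=nt&(z>.040)&(z<.052);pr("brush",m)
    r=next(r for r in ctrl.outline_of("brush",c)) if 0 else None
    k=(slice(120,220),slice(120,360)) if c=="top" else (slice(190,400),slice(190,350))
    t=im["color"][k];tiles.append(cv2.resize(t[...,::-1],None,fx=3 if c=="top" else 2.4,fy=3 if c=="top" else 2.4,interpolation=cv2.INTER_CUBIC))
cv2.imwrite("pics/c1.png",tiles[0]);cv2.imwrite("pics/c2.png",tiles[1])
```

```text
top base 1566 med [ 0.5475 -0.1383  0.0077] rect [ 550.2 -159.6] [279.3 259. ] 89.7
top lid 594 med [ 0.5477 -0.1694  0.0706] rect [ 543.3 -157.9] [ 88.1 115.7] 23.1
top rim 43 med [ 0.5896 -0.181   0.0612] rect [ 584.6 -178.3] [62.9 23.5] 81.7
top high 83 med [ 0.5613 -0.1046  0.0986] rect [ 555.8 -130.1] [101.7  14.9] 75.1
[[0.571, -0.082, 0.1], [0.569, -0.087, 0.096], [0.567, -0.102, 0.104], [0.565, -0.085, 0.1], [0.566, -0.099, 0.098], [0.564, -0.081, 0.095], [0.563, -0.096, 0.098], [0.562, -0.11, 0.101], [0.561, -0.093, 0.094], [0.561, -0.107, 0.093], [0.56, -0.107, 0.088], [0.547, -0.167, 0.107], [0.545, -0.167, 0.101], [0.542, -0.167, 0.101], [0.54, -0.167, 0.099], [0.54, -0.167, 0.088], [0.538, -0.17, 0.087]]
top tray 624 med [0.5356 0.2065 0.0173] rect [535.6 190.3] [113.5 251.2] 78.6
top brush 460 med [0.5343 0.1887 0.0448] rect [540.6 189.6] [ 70.2 209.6] 78.1
side base 1103 med [ 0.5471 -0.1137  0.0085] rect [ 551.3 -168.3] [269.1 253.7] 87.4
side lid 464 med [ 0.547  -0.1572  0.0705] rect [ 542.9 -147.6] [ 88.1 117.5] 14.0
side rim 34 med [ 0.5901 -0.1695  0.0615] rect [ 576.4 -158.7] [29.8 69.2] 33.5
side high 104 med [ 0.5592 -0.1031  0.0975] rect [ 552.5 -125. ] [102.9  17.3] 77.2
[[0.545, -0.174, 0.104], [0.539, -0.172, 0.103], [0.535, -0.166, 0.104], [0.535, -0.167, 0.1], [0.535, -0.167, 0.097], [0.536, -0.17, 0.092], [0.535, -0.165, 0.091], [0.535, -0.163, 0.09], [0.565, -0.106, 0.098], [0.561, -0.109, 0.093], [0.567, -0.094, 0.098], [0.566, -0.087, 0.1], [0.566, -0.087, 0.097], [0.563, -0.078, 0.101], [0.563, -0.077, 0.1], [0.564, -0.079, 0.094], [0.564, -0.077, 0.092], [0.559, -0.079, 0.088]]
side tray 1517 med [0.5307 0.2229 0.018 ] rect [534.4 194. ] [112.7 251.2] 78.4
side brush 980 med [0.5304 0.1955 0.0448] rect [538.9 193.3] [ 71.6 208.8] 78.4
```

View pics/c1.png

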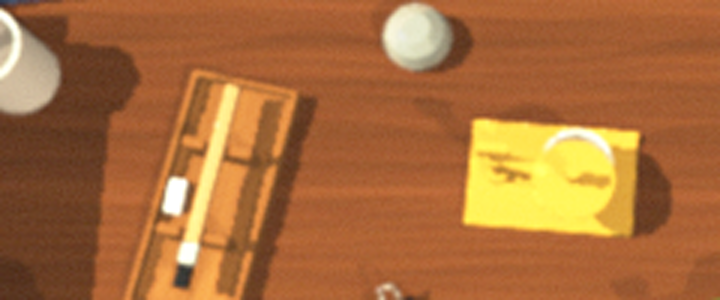

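The crop shows the brass stand at (555,180), partly covered by its lid. Next to it is the tray with the brush; the ferrule and bristles are near (185,260). First I go over the tray for a wrist look, then over the stand.

```bash
cat >> h.py <<'E'
def go(pos,rot=None):
    "print slide/angular for a world TCP target; rot = Rotation"
    s=ctrl.get_state();R0=R.from_rotvec(s["tool_rot"])
    sl=R0.inv().apply(np.array(pos)-s["position"])/.25
    an=(R0.inv()*rot).as_rotvec(degrees=True)/30 if rot is not None else np.zeros(3)
    print("t",round(s["time"],2),"slide",sl.round(3).tolist(),"ang",an.round(3).tolist())
def down(yaw_y):
    "tool down, tool y at world angle yaw_y (deg)"
    a=np.radians(yaw_y);y=np.array([np.cos(a),np.sin(a),0]);z=np.array([0,0,-1.]);x=np.cross(y,z)
    return R.from_matrix(np.stack([x,y,z],1))
def wristcloud():
    s=ctrl.get_state();im=ctrl.get_image("wrist");K=im["camera_matrix"];d=im["depth"]
    v,u=np.mgrid[0:400,0:640].astype(float);a=(u-K[0,2])/K[0,0];b=(v-K[1,2])/K[1,1]
    th=np.hypot(a,b);k=np.where(th>1e-9,np.tan(np.minimum(th,1.4))/np.maximum(th,1e-9),1)
    P=np.stack([a*k*d,-b*k*d,-d],-1);T=im["tool_from_camera"]
    W=R.from_rotvec(s["tool_rot"]).apply((P@T[:3,:3].T+T[:3,3]).reshape(-1,3))+s["position"]
    W=W.reshape(400,640,3);W[(d==0)|(th>1.35)]=np.nan
    return im,W
E
python3 - <<'E'
from h import *
go([.50,.20,.27],down(78.4))
for c in ["top","side"]:
    im=dict(np.load(f"{c}0.npz"));W=cloud(im);h=cv2.cvtColor(im["color"],cv2.COLOR_RGB2HSV)
    x,y,z=W[...,0],W[...,1],W[...,2]
    m=(abs(x-.55)<.13)&(abs(y+.15)<.14)&(z>.0045)&(z<.014)&(h[...,0]>18)&(h[...,0]<34)
    m=cv2.morphologyEx(m.astype(np.uint8),cv2.MORPH_OPEN,np.ones((3,3)))>0
    r=cv2.minAreaRect(W[m][:,:2].astype(np.float32)*1000);print(c,m.sum(),r)
E
```

```text
t 0.9 slide [-1.503, -1.057, -0.146] ang [0.0, 0.0, -0.411]
top 973 ((562.89453125, -150.11236572265625), (169.07684326171875, 109.572509765625), 86.45277404785156)
side 299 ((545.3521118164062, -98.43276977539062), (76.74038696289062, 63.644813537597656), 87.65977478027344)
```

```bash
python3 -m inch '[{"slide":[-0.1,-0.07,-0.01],"angular":[0,0,0],"claw":1},{"slide":[-0.25,-0.17,-0.02],"angular":[0,0,-0.1],"claw":1},{"slide":[-0.4,-0.28,-0.04],"angular":[0,0,-0.2],"claw":0},{"slide":[-0.55,-0.39,-0.06],"angular":[0,0,-0.3],"claw":0},{"slide":[-0.7,-0.5,-0.08],"angular":[0,0,-0.41],"claw":0},{"slide":[-0.85,-0.6,-0.1],"angular":[0,0,-0.41],"claw":0},{"slide":[-1,-0.7,-0.12],"angular":[0,0,-0.41],"claw":0},{"slide":[-1,-0.7,-0.14],"angular":[0,0,-0.41],"claw":0}]'
python3 -m inch '[{"slide":[-0.12,-0.08,0],"angular":[0,0,0],"claw":0},{"slide":[-0.25,-0.17,0],"angular":[0,0,0],"claw":0},{"slide":[-0.36,-0.42,0],"angular":[0,0,0],"claw":0},{"slide":[-0.4,-0.45,0],"angular":[0,0,0],"claw":0},{"slide":[-0.4,-0.45,0],"angular":[0,0,0],"claw":0},{"slide":[-0.4,-0.45,0],"angular":[0,0,0],"claw":0}]'
python3 - <<'E'
from h import *
go([.5,.2,.27],down(78.4)); print(ctrl.get_state()["position"])
im,W=wristcloud();cv2.imwrite("pics/w1.png",im["color"][...,::-1])
for q in ["brush","tray","eraser"]:
    for r in ctrl.outline_of(q,"wrist")[:2]:
        m=r["mask"];P=W[m];P=P[np.isfinite(P).all(1)]
        print(q,r["confidence"],np.round(r["bbox"]),len(P),np.median(P,0).round(4))
        if q=="brush": P=P[abs(P[:,2]-.045)<.01]
        if len(P)>5: print(cv2.minAreaRect(P[:,:2].astype(np.float32)*1000))
E
```

```text
time: 1.7
position: [0.4261, 0.3255, 0.2694]
tool_rot: [0.337, 3.12, -0.003]
ft_force: [-0.1, -0.4, -0.7]
grip_width: 0.552
grip_force: 0.0
time: 2.3
position: [0.4966, 0.2025, 0.2688]
tool_rot: [0.32, 3.125, 0.002]
ft_force: [-0.0, 0.0, -0.3]
grip_width: 0.499
grip_force: 0.0
t 2.3 slide [-0.016, -0.007, -0.005] ang [0.002, -0.0, -0.004]
[0.49655203 0.20247965 0.26879461]
brush 0.77 [326. 210.  17. 156.] 1418 [0.5093 0.1963 0.0449]
((538.0376586914062, 190.35989379882812), (14.607540130615234, 207.43727111816406), 79.06690979003906)
brush 0.23 [139. 252.  42.  65.] 684 [ 0.5216 -0.1187  0.0084]
tray 0.85 [325. 196.  91. 176.] 10529 [0.4991 0.1987 0.0056]
((539.149658203125, 192.30355834960938), (118.02062225341797, 264.734619140625), 78.09656524658203)
eraser 0.8 [351. 197.  15.  26.] 336 [0.5336 0.2302 0.0158]
((534.5820922851562, 230.0078125), (17.54193878173828, 34.9745979309082), 80.0219497680664)
```

View pics/w1.png

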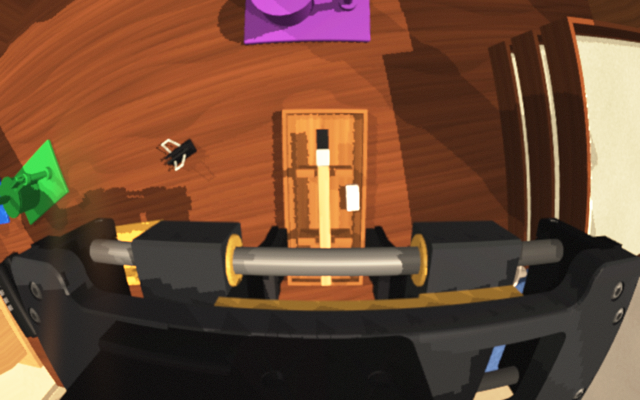

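The wrist view shows the brush lying level in the notches, with bristles at (322,140) and handle at (325,210). The eraser is at (352,197), and the numbers agree with the other cameras. On to the stand.

```bash
python3 -m inch '[{"slide":[-0.05,-0.1,0],"angular":[0,0,0],"claw":0},{"slide":[-0.1,-0.29,0],"angular":[0,0,0],"claw":-0.1},{"slide":[-0.15,-0.48,0.05],"angular":[0,0,0],"claw":-0.1},{"slide":[-0.2,-0.67,0.1],"angular":[0,0,0],"claw":-0.1},{"slide":[-0.25,-0.85,0.15],"angular":[0,0,0],"claw":-0.1},{"slide":[-0.3,-1,0.2],"angular":[0,0,0],"claw":-0.1}]'
python3 -m inch '[{"slide":[-0.05,-0.18,0],"angular":[0,0,0],"claw":-0.1},{"slide":[-0.09,-0.33,0],"angular":[0,0,0],"claw":-0.1},{"slide":[-0.1,-0.44,0],"angular":[0,0,0],"claw":-0.1},{"slide":[-0.1,-0.44,0],"angular":[0,0,0],"claw":-0.1},{"slide":[-0.1,-0.44,0],"angular":[0,0,0],"claw":-0.1},{"slide":[-0.1,-0.44,0],"angular":[0,0,0],"claw":-0.1}]'
cat > w.py <<'E'
from h import *
im,W=wristcloud();cv2.imwrite("pics/w2.png",im["color"][...,::-1])
for q in ["stand","lid_knob","pot_rim"]:
    for r in ctrl.outline_of(q,"wrist")[:2]:
        P=W[r["mask"]];P=P[np.isfinite(P).all(1)];print(q,round(r["confidence"],2),np.round(r["bbox"]),len(P),np.median(P,0).round(4))
h=cv2.cvtColor(im["color"],cv2.COLOR_RGB2HSV)
n=(abs(W[...,0]-.55)<.12)&(abs(W[...,1]+.15)<.13)&(h[...,1]>90)&(h[...,2]>90)
for nm,a,b in [("lid",.066,.074),("knobtop",.0985,.106),("knobside",.08,.098),("rim",.058,.0655)]:
    m=n&(W[...,2]>a)&(W[...,2]<b)
    if nm=="rim": m=(abs(W[...,0]-.56)<.05)&(abs(W[...,1]+.175)<.05)&(W[...,2]>a)&(W[...,2]<b)&(h[...,1]<80)
    P=W[m]
    if nm.startswith("knob"): P=P[P[:,1]<-.135]
    if len(P)>3: print(nm,len(P),np.median(P,0).round(4),P.min(0).round(3),P.max(0).round(3),cv2.minEnclosingCircle(P[:,:2].astype(np.float32)*1000))
    if nm=="rim" and len(P)>10:
        A=np.c_[2*P[:,:2],np.ones(len(P))];s=np.linalg.lstsq(A,(P[:,:2]**2).sum(1),rcond=None)[0];print("circ",s[:2],np.sqrt(s[2]+s[:2]@s[:2]))
E
python3 w.py
```

```text
time: 3.1
position: [0.5194, -0.0594, 0.2184]
tool_rot: [0.318, 3.125, 0.0]
ft_force: [0.7, -0.5, -0.8]
grip_width: 0.452
grip_force: 0.0
time: 3.7
position: [0.5224, -0.1681, 0.2184]
tool_rot: [-0.313, -3.126, -0.001]
ft_force: [0.5, 0.1, 0.4]
grip_width: 0.454
grip_force: 0.0
stand 0.98 [167. 108. 138. 132.] 10190 [ 0.3937 -0.3418  0.0095]
stand 0.93 [ 43. 146.  79.  86.] 4981 [ 0.3807 -0.5924  0.009 ]
lid_knob 0.88 [139. 117.  87.  79.] 3372 [ 0.3919 -0.3707  0.0701]
lid_knob 0.68 [ 21. 159.  41.  50.] 1054 [ 0.3754 -0.6229  0.0701]
pot_rim 0.75 [570.   6.  36.  13.] 288 [0.3173 0.2681 0.0076]
pot_rim 0.64 [350. 203. 151.  91.] 10747 [ 0.5407 -0.1503  0.0685]
lid 4804 [ 0.5428 -0.1652  0.0701] [ 0.502 -0.21   0.066] [ 0.582 -0.084  0.074] ((547.2647705078125, -146.67738342285156), 64.45802307128906)
knobtop 228 [ 0.5415 -0.1707  0.102 ] [ 0.534 -0.178  0.099] [ 0.55  -0.163  0.104] ((542.1012573242188, -170.63766479492188), 7.9556427001953125)
knobside 84 [ 0.5361 -0.1697  0.089 ] [ 0.534 -0.179  0.08 ] [ 0.543 -0.162  0.098] ((541.2930908203125, -170.420166015625), 8.195942878723145)
rim 111 [ 0.5794 -0.158   0.0618] [ 0.568 -0.207  0.058] [ 0.589 -0.142  0.064] ((570.9072265625, -174.21804809570312), 32.5676155090332)
circ [ 0.55599224 -0.17300044] 0.03529831695276533
```

View pics/w2.png

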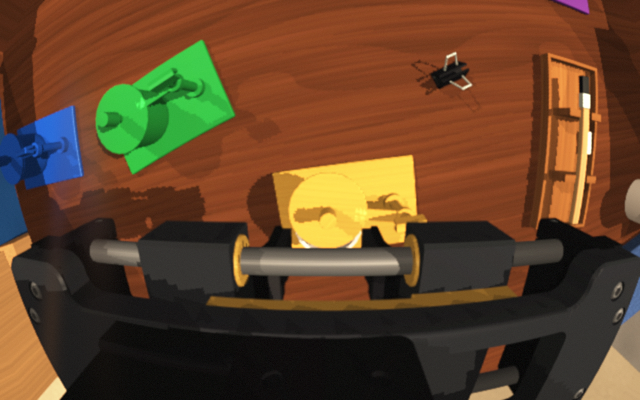

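The wrist view shows the brass lid's knob at (328,218). The lid still covers the pot and the post is at (395,205). The knob measures (0.542,-0.171) with radius 8 mm, as it should. I straddle it and grip lightly.

```bash
python3 -m inch '[{"slide":[-0.08,0.006,0.1],"angular":[0,0,0],"claw":-0.1},{"slide":[-0.08,0.006,0.25],"angular":[0,0,0],"claw":-0.1},{"slide":[-0.08,0.006,0.38],"angular":[0,0,0],"claw":-0.1},{"slide":[-0.08,0.006,0.47],"angular":[0,0,0],"claw":-0.1},{"slide":[-0.08,0.006,0.52],"angular":[0,0,0],"claw":-0.1},{"slide":[-0.08,0.006,0.52],"angular":[0,0,0],"claw":-0.1},{"slide":[-0.08,0.006,0.52],"angular":[0,0,0],"claw":-1},{"slide":[-0.08,0.006,0.52],"angular":[0,0,0],"claw":-1},{"slide":[-0.08,0.006,0.52],"angular":[0,0,0],"claw":-1},{"slide":[-0.08,0.006,0.52],"angular":[0,0,0],"claw":-1}]' 4
python3 - <<'E'
from h import *
s=ctrl.get_state();print(s["position"],s["grip_width"]*87,s["grip_force"],s["ft_force"])
post=np.array([.5655,-.0945]);k=s["position"][:2];v=k-post;print("r",np.hypot(*v))
R0=R.from_rotvec(s["tool_rot"])
for d in range(8,73,7):
    w=R.from_euler('z',-d,degrees=True).apply([*v,0])
    w*=.08/np.linalg.norm(w)
    w0=np.r_[v,0]*.08/np.hypot(*v)
    print(d,(R0.inv().apply(w-w0)/.25).round(3).tolist())
E
```

```text
time: 4.9
position: [0.5432, -0.1708, 0.0897]
tool_rot: [0.317, 3.123, 0.006]
ft_force: [0.6, 4.2, 3.7]
grip_width: 0.181
grip_force: 4.0
[ 0.54318299 -0.17078795  0.08974332] 15.728971722574046 4.019716372713447 [0.60948404 4.18477001 3.726073  ]
r 0.0794852240049206
8 [0.044, 0.007, -0.0]
15 [0.082, 0.018, -0.0]
22 [0.118, 0.033, -0.0]
29 [0.151, 0.053, -0.0]
36 [0.182, 0.076, -0.0]
43 [0.21, 0.104, -0.0]
50 [0.235, 0.134, 0.0]
57 [0.256, 0.167, 0.0]
64 [0.272, 0.203, 0.0]
71 [0.284, 0.24, 0.0]
```

```bash
python3 -m inch '[{"slide":[0.044,0.007,0],"angular":[0,0,0],"claw":-1},{"slide":[0.082,0.018,0],"angular":[0,0,0],"claw":-1},{"slide":[0.118,0.033,0],"angular":[0,0,0],"claw":-1},{"slide":[0.151,0.053,0],"angular":[0,0,0],"claw":-1},{"slide":[0.182,0.076,0],"angular":[0,0,0],"claw":-1},{"slide":[0.21,0.104,0],"angular":[0,0,0],"claw":-1},{"slide":[0.235,0.134,0],"angular":[0,0,0],"claw":-1},{"slide":[0.256,0.167,0],"angular":[0,0,0],"claw":-1},{"slide":[0.272,0.203,0],"angular":[0,0,0],"claw":-1},{"slide":[0.272,0.203,0],"angular":[0,0,0],"claw":-1}]'
python3 -m inch '[{"slide":[0,0,0],"angular":[0,0,0],"claw":-1},{"slide":[0,0,0],"angular":[0,0,0],"claw":-0.1},{"slide":[0,0,0],"angular":[0,0,0],"claw":-0.1},{"slide":[0,0,0],"angular":[0,0,0],"claw":-0.1},{"slide":[0,0,0],"angular":[0,0,0],"claw":-0.1},{"slide":[0,0,-0.06],"angular":[0,0,0],"claw":-0.1},{"slide":[0,0,-0.18],"angular":[0,0,0],"claw":-0.1},{"slide":[0,0,-0.35],"angular":[0,0,0],"claw":-0.1},{"slide":[0,0,-0.5],"angular":[0,0,0],"claw":-0.1},{"slide":[0,0,-0.5],"angular":[0,0,0],"claw":-0.1}]'
sed -i 's/w2.png/w3.png/; s/P\[:,1\]<-.135/P[:,1]<3/' w.py; python3 w.py
python3 - <<'E'
from h import *
go([.538,.191,.15],down(79)); 
im=ctrl.get_image("top");W=cloud(im);h=cv2.cvtColor(im["color"],cv2.COLOR_RGB2HSV)
cv2.imwrite("pics/t2.png",cv2.resize(im["color"][140:240,230:390,::-1],None,fx=4,fy=4))
m=(np.abs(W[...,2]-.062)<.003)&(abs(W[...,0]-.56)<.05)&(abs(W[...,1]+.175)<.05)&(h[...,1]<90);P=W[m]
A=np.c_[2*P[:,:2],np.ones(len(P))];s=np.linalg.lstsq(A,(P[:,:2]**2).sum(1),rcond=None)[0];print("circ",len(P),s[:2],np.sqrt(s[2]+s[:2]@s[:2]))
E
```

```text
time: 5.9
position: [0.4846, -0.1082, 0.0887]
tool_rot: [-0.316, -3.124, -0.001]
ft_force: [-0.8, 0.4, 5.8]
grip_width: 0.179
grip_force: 4.0
time: 6.9
position: [0.4884, -0.1103, 0.2188]
tool_rot: [0.318, 3.116, 0.001]
ft_force: [1.1, -0.1, -0.3]
grip_width: 0.445
grip_force: 0.0
stand 0.73 [305. 219. 142. 143.] 9084 [ 0.5092 -0.1204  0.0692]
stand 0.67 [524.  14.  93.  29.] 1446 [0.3015 0.2367 0.0078]
lid_knob 0.95 [109. 156.  73.  77.] 2533 [ 0.39   -0.3701  0.0702]
lid_knob 0.94 [ 15. 187.  28.  47.] 502 [ 0.3829 -0.611   0.0699]
pot_rim 0.95 [306. 219. 137. 139.] 9087 [ 0.5091 -0.1204  0.0692]
pot_rim 0.73 [135. 141. 128. 128.] 8998 [ 0.3903 -0.3392  0.0091]
lid 4881 [ 0.4854 -0.1059  0.07  ] [ 0.446 -0.149  0.066] [ 0.556 -0.07   0.072] ((502.5233154296875, -106.3549575805664), 56.782222747802734)
knobtop 246 [ 0.4852 -0.1095  0.1019] [ 0.478 -0.117  0.099] [ 0.494 -0.102  0.104] ((485.77001953125, -109.23417663574219), 8.293822288513184)
knobside 59 [ 0.4792 -0.1082  0.0879] [ 0.478 -0.117  0.08 ] [ 0.485 -0.102  0.098] ((483.6332702636719, -109.2823486328125), 7.623873710632324)
rim 297 [ 0.5409 -0.1625  0.0616] [ 0.523 -0.2    0.058] [ 0.594 -0.139  0.064] ((558.3944091796875, -173.00535583496094), 36.0974006652832)
circ [ 0.55831757 -0.1729664 ] 0.03373246656993802
t 7.1 slide [0.032, 1.22, 0.248] ang [-0.001, -0.005, -0.021]
circ 19 [ 0.57066145 -0.17806194] 0.02550129018193419
```

View pics/t2.png

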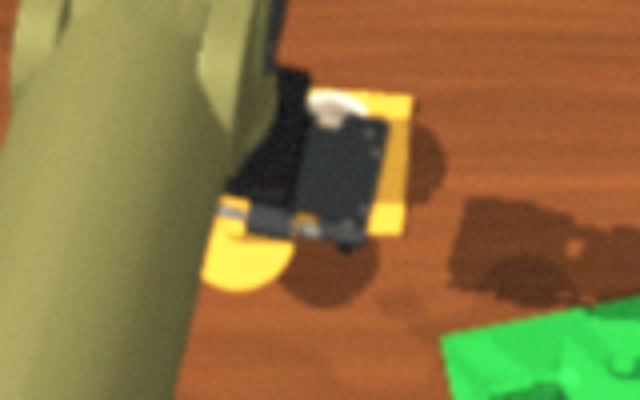

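The top view is mostly blocked by the arm, but the lid disc shows at (250,245), clear of the white pot rim at (335,105). By the numbers, lid centre to pot centre is 97 mm, above the 72 needed. Now the brush.

```bash
python3 -m inch '[{"slide":[0,0.1,0],"angular":[0,0,0],"claw":-0.31},{"slide":[0.01,0.28,0],"angular":[0,0,0],"claw":-0.31},{"slide":[0.01,0.47,0],"angular":[0,0,0],"claw":-0.31},{"slide":[0.02,0.66,0],"angular":[0,0,0],"claw":-0.31},{"slide":[0.03,0.84,0.05],"angular":[0,0,-0.02],"claw":-0.31},{"slide":[0.032,1,0.1],"angular":[0,0,-0.02],"claw":-0.31},{"slide":[0.032,1,0.1],"angular":[0,0,-0.02],"claw":-0.31},{"slide":[0.032,1,0.1],"angular":[0,0,-0.02],"claw":-0.31}]'
python3 -m inch '[{"slide":[0,0.12,0.08],"angular":[0,0,0],"claw":-0.31},{"slide":[0,0.22,0.16],"angular":[0,0,0],"claw":-0.31},{"slide":[0,0.22,0.2],"angular":[0,0,0],"claw":-0.31},{"slide":[0,0.22,0.2],"angular":[0,0,0],"claw":-0.31}]'
python3 - <<'E'
from h import *
go([.538,.1905,.035],down(79)); im,W=wristcloud()
cv2.imwrite("pics/w4.png",im["color"][...,::-1])
for r in ctrl.outline_of("brush","wrist")[:1]:
    P=W[r["mask"]];P=P[np.isfinite(P).all(1)];P=P[abs(P[:,2]-.045)<.006]
    print(r["confidence"],cv2.minAreaRect(P[:,:2].astype(np.float32)*1000),np.median(P,0))
E
```

```text
time: 7.95
position: [0.5268, 0.1373, 0.1865]
tool_rot: [-0.298, -3.124, 0.004]
ft_force: [-0.0, -0.4, -0.1]
grip_width: 0.344
grip_force: 0.0
time: 8.35
position: [0.5374, 0.1886, 0.1365]
tool_rot: [-0.304, -3.124, 0.005]
ft_force: [0.0, -0.4, -0.1]
grip_width: 0.346
grip_force: 0.0
t 8.35 slide [-0.002, 0.009, 0.406] ang [-0.007, -0.006, -0.004]
0.64 ((529.8829345703125, 192.25108337402344), (15.078598022460938, 191.19589233398438), 79.39680480957031) [0.50613494 0.19668944 0.04482601]
```

```bash
python3 -m inch '[{"slide":[-0.002,0.009,0.1],"angular":[0,0,0],"claw":-0.31},{"slide":[-0.002,0.009,0.22],"angular":[0,0,0],"claw":-0.31},{"slide":[-0.002,0.009,0.32],"angular":[0,0,0],"claw":-0.31},{"slide":[-0.002,0.009,0.38],"angular":[0,0,0],"claw":-0.31},{"slide":[-0.002,0.009,0.406],"angular":[0,0,0],"claw":-0.31},{"slide":[-0.002,0.009,0.406],"angular":[0,0,0],"claw":-0.31},{"slide":[-0.002,0.009,0.406],"angular":[0,0,0],"claw":-1},{"slide":[-0.002,0.009,0.406],"angular":[0,0,0],"claw":-1},{"slide":[-0.002,0.009,0.406],"angular":[0,0,0],"claw":-1},{"slide":[-0.002,0.009,0.406],"angular":[0,0,0],"claw":-1}]' 25
python3 -m inch '[{"slide":[0,0,0],"angular":[0,0,0],"claw":-1},{"slide":[0,0,-0.05],"angular":[0,0,0],"claw":-1},{"slide":[0,0,-0.15],"angular":[0,0,0],"claw":-1},{"slide":[0,0,-0.3],"angular":[0,0,0],"claw":-1},{"slide":[0,0,-0.45],"angular":[0,0,0],"claw":-1},{"slide":[0,0,-0.6],"angular":[0,0,0],"claw":-1},{"slide":[0,0,-0.65],"angular":[0,0,0],"claw":-1},{"slide":[0,0,-0.65],"angular":[0,0,0],"claw":-1}]'
python3 - <<'E'
from h import *
print(ctrl.get_state()["position"]);im,W=wristcloud();cv2.imwrite("pics/w5.png",im["color"][...,::-1])
R0=R.from_rotvec(ctrl.get_state()["tool_rot"])
for r in ctrl.outline_of("brush","wrist")[:2]:
    P=W[r["mask"]];P=P[np.isfinite(P).all(1)]; T=R0.inv().apply(P-ctrl.get_state()["position"])
    print(round(r["confidence"],2),np.round(r["bbox"]),"tool frame",np.median(T,0).round(4),np.percentile(T,2,0).round(4),np.percentile(T,98,0).round(4))
E
```

```text
time: 9.45
position: [0.5402, 0.1932, 0.0382]
tool_rot: [0.302, 3.125, 0.001]
ft_force: [-0.4, -0.1, 4.0]
grip_width: 0.161
grip_force: 25.0
time: 10.25
position: [0.5406, 0.1935, 0.2021]
tool_rot: [0.302, 3.123, 0.004]
ft_force: [1.0, -0.2, -0.9]
grip_width: 0.159
grip_force: 25.0
[0.54058316 0.19354018 0.20211144]
0.61 [328. 172.  38. 258.] tool frame [ 0.0524  0.001  -0.0103] [-0.0243 -0.006  -0.0117] [ 0.1014  0.0077 -0.0085]
```

View pics/w5.png

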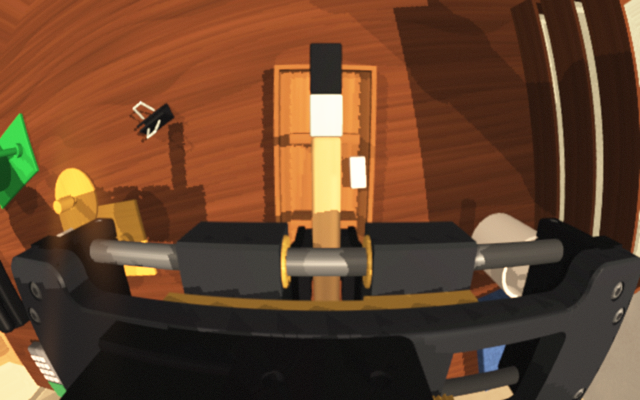

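The brush is held straight at mid-handle, with bristles at (326,68) and ferrule at (326,113). The lid stands aside at (75,195). Now I tilt the bristles down.

```bash
python3 -m inch '[{"slide":[0,0,-0.05],"angular":[0,-0.15,0],"claw":-1},{"slide":[0,0,-0.1],"angular":[0,-0.4,0],"claw":-1},{"slide":[0,0,-0.1],"angular":[0,-0.65,0],"claw":-1},{"slide":[0,0,-0.1],"angular":[0,-0.9,0],"claw":-1},{"slide":[0,0,-0.1],"angular":[0,-0.9,0],"claw":-1}]'
python3 -m inch '[{"slide":[0,0,0],"angular":[0,-0.2,0],"claw":-1},{"slide":[0,0,0],"angular":[0,-0.45,0],"claw":-1},{"slide":[0,0,0],"angular":[0,-0.7,0],"claw":-1},{"slide":[0,0,0],"angular":[0,-0.77,0],"claw":-1},{"slide":[0,0,0],"angular":[0,-0.77,0],"claw":-1}]'
cat >> h.py <<'E'
TIP=np.array([.104,.001,-.005]); TILT=down(79)*R.from_euler('y',-50,degrees=True)
def gotip(p,rot=TILT): go(np.array(p)-rot.apply(TIP),rot)
def tipnow():
    s=ctrl.get_state();return s["position"]+R.from_rotvec(s["tool_rot"]).apply(TIP)
E
python3 - <<'E'
from h import *
print(tipnow());gotip([.551,-.1715,.13])
E
```

```text
time: 10.85
position: [0.5337, 0.1933, 0.219]
tool_rot: [0.248, 2.667, -0.068]
ft_force: [-1.0, 0.4, -1.6]
grip_width: 0.157
grip_force: 25.0
time: 11.35
position: [0.5385, 0.1918, 0.2216]
tool_rot: [0.217, 2.264, -0.108]
ft_force: [0.8, 1.0, -1.1]
grip_width: 0.159
grip_force: 25.0
[0.46903234 0.20601364 0.14532048]
t 11.35 slide [-0.342, -1.42, 0.511] ang [-0.009, -0.006, 0.006]
```

```bash
python3 -m inch '[{"slide":[-0.02,-0.08,0.03],"angular":[0,0,0],"claw":-1},{"slide":[-0.05,-0.22,0.08],"angular":[0,0,0],"claw":-1},{"slide":[-0.09,-0.38,0.14],"angular":[0,0,0],"claw":-1},{"slide":[-0.13,-0.54,0.2],"angular":[0,0,0],"claw":-1},{"slide":[-0.17,-0.7,0.26],"angular":[0,0,0],"claw":-1},{"slide":[-0.21,-0.86,0.31],"angular":[0,0,0],"claw":-1},{"slide":[-0.24,-1,0.36],"angular":[0,0,0],"claw":-1},{"slide":[-0.24,-1,0.36],"angular":[0,0,0],"claw":-1},{"slide":[-0.24,-1,0.36],"angular":[0,0,0],"claw":-1}]'
python3 -m inch '[{"slide":[-0.03,-0.12,0.04],"angular":[0,0,0],"claw":-1},{"slide":[-0.07,-0.28,0.1],"angular":[0,0,0],"claw":-1},{"slide":[-0.1,-0.42,0.15],"angular":[0,0,0],"claw":-1},{"slide":[-0.1,-0.42,0.15],"angular":[0,0,0],"claw":-1},{"slide":[-0.1,-0.42,0.15],"angular":[0,0,0],"claw":-1}]'
python3 - <<'E'
from h import *
print(tipnow());gotip([.551,-.1715,.038]); gotip([.551,-.1715,.075])
im,W=wristcloud();cv2.imwrite("pics/w6.png",im["color"][...,::-1])
h=cv2.cvtColor(im["color"],cv2.COLOR_RGB2HSV)
m=(np.abs(W[...,2]-.061)<.004)&(np.hypot(W[...,0]-.559,W[...,1]+.1735)<.05)&(h[...,1]<90);P=W[m]
if len(P)>5:
    A=np.c_[2*P[:,:2],np.ones(len(P))];s=np.linalg.lstsq(A,(P[:,:2]**2).sum(1),rcond=None)[0];print("rim",len(P),s[:2],np.sqrt(s[2]+s[:2]@s[:2]),cv2.minEnclosingCircle(P[:,:2].astype(np.float32)))
for r in ctrl.outline_of("brush","wrist")[:2]:
    P=W[r["mask"]];P=P[np.isfinite(P).all(1)];s=ctrl.get_state();T=R.from_rotvec(s["tool_rot"]).inv().apply(P-s["position"]);print(round(r["confidence"],2),np.round(r["bbox"]),np.percentile(T,2,0).round(4),np.percentile(T,99.5,0).round(4))
im=ctrl.get_image("side");cv2.imwrite("pics/s3.png",cv2.resize(im["color"][140:300,210:410,::-1],None,fx=3,fy=3))
E
```

```text
time: 12.25
position: [0.598, -0.0761, 0.2135]
tool_rot: [0.225, 2.258, -0.104]
ft_force: [0.5, 1.3, 0.3]
grip_width: 0.157
grip_force: 25.0
time: 12.75
position: [0.6217, -0.1852, 0.2084]
tool_rot: [0.22, 2.259, -0.102]
ft_force: [-0.5, 1.2, -0.5]
grip_width: 0.154
grip_force: 25.0
[ 0.55263387 -0.17061604  0.13182861]
t 12.75 slide [0.292, -0.004, 0.237] ang [-0.002, 0.003, -0.003]
t 12.75 slide [0.178, -0.004, 0.142] ang [-0.002, 0.003, -0.003]
rim 976 [ 0.55906845 -0.17346129] 0.03296064551229382 ((0.5615761280059814, -0.17379847168922424), 0.035227566957473755)
0.97 [328. 172.  40. 255.] [-0.0226 -0.0102 -0.0081] [ 0.1049  0.0041 -0.0039]
```

View pics/w6.png

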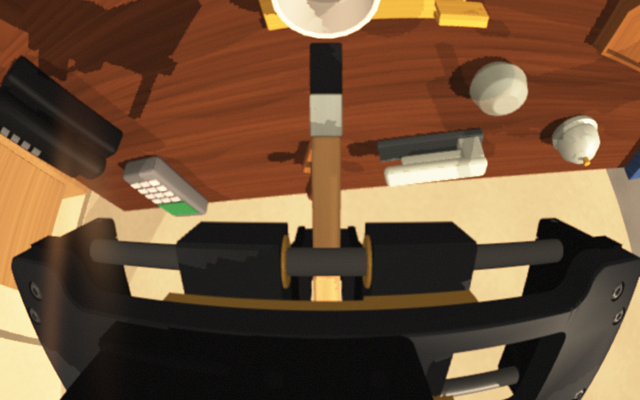

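The open pot mouth is just ahead of the bristles, with its rim at (327,15) and the bristles' end at (326,45). The rim fit agrees with the earlier one. Now I dip slowly.

```bash
python3 -m inch '[{"slide":[0.05,0,0.04],"angular":[0,0,0],"claw":-1},{"slide":[0.11,0,0.085],"angular":[0,0,0],"claw":-1},{"slide":[0.16,0,0.125],"angular":[0,0,0],"claw":-1},{"slide":[0.2,0,0.16],"angular":[0,0,0],"claw":-1},{"slide":[0.24,0,0.19],"angular":[0,0,0],"claw":-1},{"slide":[0.27,0,0.22],"angular":[0,0,0],"claw":-1},{"slide":[0.292,0,0.237],"angular":[0,0,0],"claw":-1},{"slide":[0.292,0,0.237],"angular":[0,0,0],"claw":-1},{"slide":[0.292,0,0.237],"angular":[0,0,0],"claw":-1}]'
python3 - <<'E'
from h import *
print(tipnow());im=ctrl.get_image("side");cv2.imwrite("pics/s4.png",cv2.resize(im["color"][140:300,210:410,::-1],None,fx=3,fy=3))
gotip([.551,-.1715,.14])
E
```

```text
time: 13.8
position: [0.6194, -0.1903, 0.1452]
tool_rot: [0.232, 2.234, -0.143]
ft_force: [-0.4, -0.4, -0.2]
grip_width: 0.155
grip_force: 25.0
[ 0.55225903 -0.1762443   0.06684067]
t 13.85 slide [-0.225, 0.011, -0.179] ang [-0.065, 0.05, 0.003]
```

View pics/s4.png

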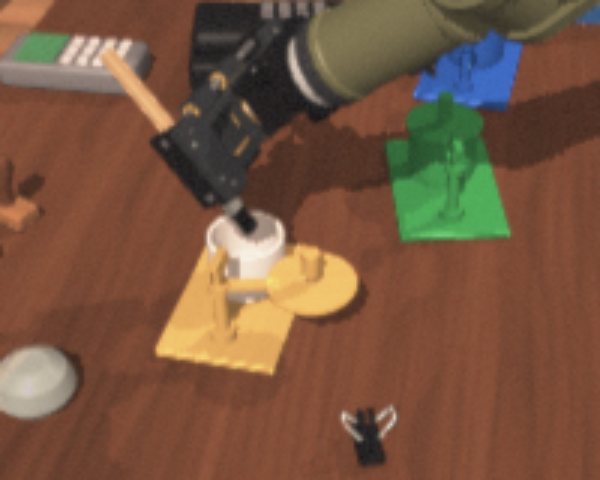

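The bristle tip is in the mouth at (248,225), but the arm stopped 29 mm short with no force. That points to a joint limit, so I check the joints.

```bash
python3 -c "
from h import *
s=ctrl.get_state();print(s['joint_positions'].round(3),s['position'],s['ft_force'])"
```

```text
[-0.926 -0.143  1.188  2.368  2.424  0.098 -0.708] [ 0.61925097 -0.1901594   0.14475131] [-0.66203606  0.34417237 -1.62014123]
```

```bash
python3 -m inch '[{"slide":[-0.05,0,-0.04],"angular":[0,0,0],"claw":-1},{"slide":[-0.12,0,-0.1],"angular":[0,0,0],"claw":-1},{"slide":[-0.2,0,-0.16],"angular":[0,0,0],"claw":-1},{"slide":[-0.25,0,-0.2],"angular":[0,0,0],"claw":-1},{"slide":[-0.25,0,-0.2],"angular":[0,0,0],"claw":-1}]'
python3 - <<'E'
from h import *
s=ctrl.get_state();print(tipnow(),s['joint_positions'].round(3))
gotip([.540,-.1685,.14],down(79)*R.from_euler('y',-35,degrees=True))
E
```

```text
time: 14.35
position: [0.6225, -0.2001, 0.2032]
tool_rot: [0.25, 2.217, -0.172]
ft_force: [0.4, -1.2, -0.6]
grip_width: 0.155
grip_force: 25.0
[ 0.55662396 -0.18563524  0.12380175] [-0.695 -0.247  0.905  2.315  1.305  0.182  0.425]
t 14.35 slide [0.022, 0.058, 0.019] ang [-0.115, 0.579, -0.023]
```

```bash
python3 -m inch '[{"slide":[0,0.02,0],"angular":[-0.03,0.15,0],"claw":-1},{"slide":[0.01,0.04,0.01],"angular":[-0.08,0.36,-0.01],"claw":-1},{"slide":[0.022,0.058,0.019],"angular":[-0.115,0.579,-0.023],"claw":-1},{"slide":[0.022,0.058,0.019],"angular":[-0.115,0.579,-0.023],"claw":-1},{"slide":[0.022,0.058,0.019],"angular":[-0.115,0.579,-0.023],"claw":-1},{"slide":[0.022,0.058,0.019],"angular":[-0.115,0.579,-0.023],"claw":-1}]'
python3 - <<'E'
from h import *
s=ctrl.get_state();print(tipnow(),s['joint_positions'].round(3))
gotip([.540,-.1685,.038],down(79)*R.from_euler('y',-35,degrees=True))
E
```

```text
time: 14.95
position: [0.6285, -0.1856, 0.1972]
tool_rot: [0.242, 2.517, -0.074]
ft_force: [0.4, -0.1, -0.5]
grip_width: 0.159
grip_force: 25.0
[ 0.5424904  -0.16786787  0.14131069] [-1.034 -0.204  1.233  2.083  0.311  0.525  1.411]
t 14.95 slide [0.246, -0.005, 0.334] ang [0.005, 0.008, -0.001]
```

```bash
python3 -m inch '[{"slide":[0.05,0,0.068],"angular":[0,0,0],"claw":-1},{"slide":[0.1,0,0.136],"angular":[0,0,0],"claw":-1},{"slide":[0.14,0,0.19],"angular":[0,0,0],"claw":-1},{"slide":[0.17,0,0.231],"angular":[0,0,0],"claw":-1},{"slide":[0.2,0,0.272],"angular":[0,0,0],"claw":-1},{"slide":[0.225,0,0.305],"angular":[0,0,0],"claw":-1},{"slide":[0.246,0,0.334],"angular":[0,0,0],"claw":-1},{"slide":[0.246,0,0.334],"angular":[0,0,0],"claw":-1},{"slide":[0.246,0,0.334],"angular":[0,0,0],"claw":-1},{"slide":[0.246,0,0.334],"angular":[0,0,0],"claw":-1}]'
python3 - <<'E'
from h import *
s=ctrl.get_state();print(tipnow(),s['joint_positions'].round(3))
im=ctrl.get_image("side");cv2.imwrite("pics/s5.png",cv2.resize(im["color"][140:300,210:410,::-1],None,fx=3,fy=3))
gotip([.540,-.1685,.15],down(79)*R.from_euler('y',-35,degrees=True))
E
```

```text
time: 15.95
position: [0.6242, -0.1872, 0.0917]
tool_rot: [0.246, 2.519, -0.076]
ft_force: [0.3, -0.3, 0.1]
grip_width: 0.156
grip_force: 25.0
[ 0.53809144 -0.169167    0.03600552] [-0.669  0.17   1.013  2.181 -0.689  0.32   2.267]
t 16.0 slide [-0.267, 0.006, -0.368] ang [-0.0, 0.004, -0.005]
```

View pics/s5.png

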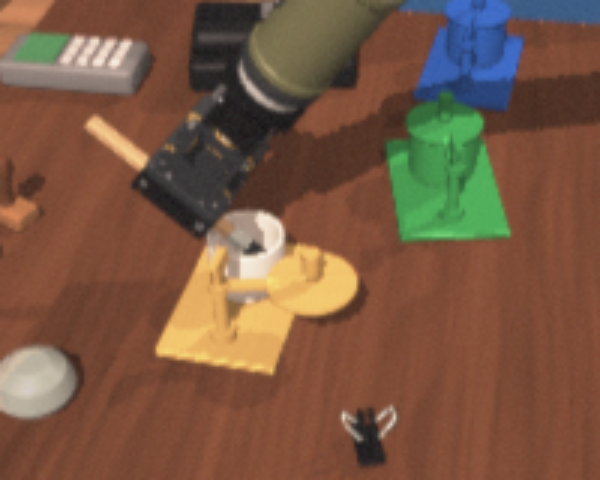

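The bristles are now inside the pot at (252,245), tip 26 mm below the rim, with no force. I withdraw and level the brush.

```bash
python3 -m inch '[{"slide":[-0.04,0,-0.055],"angular":[0,0,0],"claw":-1},{"slide":[-0.1,0,-0.136],"angular":[0,0,0],"claw":-1},{"slide":[-0.16,0,-0.22],"angular":[0,0,0],"claw":-1},{"slide":[-0.21,0,-0.29],"angular":[0,0,0],"claw":-1},{"slide":[-0.27,0,-0.37],"angular":[0,0,0],"claw":-1},{"slide":[-0.27,0,-0.37],"angular":[0,0,0],"claw":-1}]'
python3 -m inch '[{"slide":[0,0,0],"angular":[0,0.15,0],"claw":-1},{"slide":[0,0,0],"angular":[0,0.4,0],"claw":-1},{"slide":[0,0,0],"angular":[0,0.65,0],"claw":-1},{"slide":[0,0,0],"angular":[0,0.85,0],"claw":-1},{"slide":[0,0,0],"angular":[0,1,0],"claw":-1},{"slide":[0,0,0],"angular":[0,1,0],"claw":-1}]'
python3 - <<'E'
from h import *
s=ctrl.get_state();print(s['joint_positions'].round(3))
go([.5402,.1932,.2],R.from_rotvec([.302,3.125,.001]))
E
```

```text
time: 16.6
position: [0.6295, -0.188, 0.2119]
tool_rot: [0.245, 2.509, -0.073]
ft_force: [0.5, 0.3, 0.3]
grip_width: 0.156
grip_force: 25.0
time: 17.2
position: [0.628, -0.1881, 0.2043]
tool_rot: [0.295, 3.042, -0.018]
ft_force: [0.2, 0.0, -1.0]
grip_width: 0.162
grip_force: 25.0
[-0.574  0.457  1.095  1.591 -0.444  1.268  1.957]
t 17.2 slide [0.636, 1.429, -0.043] ang [-0.008, 0.161, -0.001]
```

```bash
python3 -m inch '[{"slide":[0.04,0.09,0],"angular":[0,0.05,0],"claw":-1},{"slide":[0.11,0.25,-0.01],"angular":[0,0.1,0],"claw":-1},{"slide":[0.18,0.41,-0.02],"angular":[0,0.161,0],"claw":-1},{"slide":[0.25,0.57,-0.03],"angular":[0,0.161,0],"claw":-1},{"slide":[0.32,0.72,-0.04],"angular":[0,0.161,0],"claw":-1},{"slide":[0.39,0.87,-0.04],"angular":[0,0.161,0],"claw":-1},{"slide":[0.44,1,-0.04],"angular":[0,0.161,0],"claw":-1},{"slide":[0.44,1,-0.04],"angular":[0,0.161,0],"claw":-1},{"slide":[0.44,1,-0.04],"angular":[0,0.161,0],"claw":-1}]'
python3 -m inch '[{"slide":[0.05,0.12,0],"angular":[0,0,0],"claw":-1},{"slide":[0.11,0.26,0.08],"angular":[0,0,0],"claw":-1},{"slide":[0.17,0.38,0.16],"angular":[0,0,0],"claw":-1},{"slide":[0.196,0.429,0.24],"angular":[0,0,0],"claw":-1},{"slide":[0.196,0.429,0.28],"angular":[0,0,0],"claw":-1},{"slide":[0.196,0.429,0.28],"angular":[0,0,0],"claw":-1},{"slide":[0.196,0.429,0.28],"angular":[0,0,0],"claw":-1}]'
python3 - <<'E'
from h import *
s=ctrl.get_state();print(s['joint_positions'].round(3),s["position"])
im,W=wristcloud();R0=R.from_rotvec(s["tool_rot"])
for r in ctrl.outline_of("brush","wrist")[:2]:
    P=W[r["mask"]];P=P[np.isfinite(P).all(1)];T=R0.inv().apply(P-s["position"]);T=T[(T[:,0]>.02)]
    print(round(r["confidence"],2),np.percentile(T,1,0).round(4),np.percentile(T,99.5,0).round(4),"axis z slope",np.polyfit(T[:,0],T[:,2],1),"y slope",np.polyfit(T[:,0],T[:,1],1))
    print(cv2.minAreaRect(P[:,:2].astype(np.float32)*1000))
go([.5402,.1932,.0382],R.from_rotvec([.302,3.125,.001]))
E
```

```text
time: 18.1
position: [0.5653, 0.0797, 0.206]
tool_rot: [0.301, 3.122, 0.004]
ft_force: [-0.1, -0.4, -0.5]
grip_width: 0.158
grip_force: 25.0
time: 18.8
position: [0.5403, 0.1907, 0.1372]
tool_rot: [0.311, 3.12, 0.001]
ft_force: [-0.4, -0.6, 0.3]
grip_width: 0.162
grip_force: 25.0
[-1.278  0.366  1.075  1.802 -0.347  1.175  1.277] [0.54026627 0.19066137 0.13715517]
0.62 [ 0.021  -0.0075 -0.0083] [ 0.1051  0.0069 -0.0047] axis z slope [ 0.01213093 -0.00736211] y slope [-4.04835849e-03  1.46567316e-05]
((484.837890625, 198.85452270507812), (26.295133590698242, 163.9380645751953), 76.04854583740234)
t 18.9 slide [0.005, 0.005, 0.398] ang [0.003, 0.008, -0.01]
```

```bash
python3 -m inch '[{"slide":[0.005,0.005,0.06],"angular":[0,0,0],"claw":-1},{"slide":[0.005,0.005,0.16],"angular":[0,0,0],"claw":-1},{"slide":[0.005,0.005,0.25],"angular":[0,0,0],"claw":-1},{"slide":[0.005,0.005,0.32],"angular":[0,0,0],"claw":-1},{"slide":[0.005,0.005,0.355],"angular":[0,0,0],"claw":-1},{"slide":[0.005,0.005,0.37],"angular":[0,0,0],"claw":-1},{"slide":[0.005,0.005,0.38],"angular":[0,0,0],"claw":-1},{"slide":[0.005,0.005,0.38],"angular":[0,0,0],"claw":-1}]'
python3 - <<'E'
from h import *
for i in range(3):
    s=ctrl.get_state();print(s["position"],s["ft_force"].round(1));im=ctrl.get_image("side")
W=cloud(im)
go([.5402,.1932,.0382],R.from_rotvec([.302,3.125,.001]))
for r in ctrl.outline_of("brush","side")[:1]:
    P=W[r["mask"]];P=P[np.isfinite(P).all(1)];P=P[(abs(P[:,0]-.535)<.12)&(P[:,2]>.03)];
    for a in np.arange(.43,.65,.03):
        q=P[abs(P[:,0]-a)<.015]
        if len(q)>3: print(round(a,2),len(q),np.percentile(q[:,2],70).round(4),np.median(q[:,1]).round(4))
E
```

```text
time: 19.7
position: [0.539, 0.1951, 0.0417]
tool_rot: [0.305, 3.122, 0.002]
ft_force: [-0.1, 0.1, -0.6]
grip_width: 0.156
grip_force: 25.0
[0.53901945 0.19508273 0.04174744] [-0.1  0.1 -0.6]
[0.53912197 0.19517379 0.04195639] [ 0.8 -0.4 -0.1]
[0.53911227 0.19522215 0.04202803] [-0.4  0.2  0.8]
t 19.85 slide [-0.006, -0.007, 0.015] ang [0.002, 0.006, -0.004]
0.43 46 0.0493 0.2183
0.46 140 0.0492 0.2145
0.49 127 0.0495 0.2088
0.52 76 0.0498 0.2056
0.61 42 0.0499 0.1836
0.64 56 0.0501 0.1808
```

```bash
python3 -m inch '[{"slide":[-0.004,-0.007,0],"angular":[0,0,0],"claw":-1},{"slide":[-0.004,-0.007,0.008],"angular":[0,0,0],"claw":-1},{"slide":[-0.004,-0.007,0.014],"angular":[0,0,0],"claw":-1},{"slide":[-0.004,-0.007,0.014],"angular":[0,0,0],"claw":-1},{"slide":[-0.004,-0.007,0.014],"angular":[0,0,0],"claw":-1}]'
cat > chk.py <<'E'
from h import *
s=ctrl.get_state();print(s["position"],s["ft_force"].round(1))
for c in ["side","top"]:
  im=ctrl.get_image(c);W=cloud(im);cv2.imwrite(f"pics/chk_{c}.png",cv2.resize(im["color"][300:400,190:350,::-1] if c=="side" else im["color"][130:240,150:330,::-1],None,fx=4,fy=4))
  for r in ctrl.outline_of("brush",c)[:1]:
    P=W[r["mask"]];P=P[np.isfinite(P).all(1)];P=P[(abs(P[:,0]-.535)<.12)&(P[:,2]>.03)];
    for a in np.arange(.43,.65,.03):
        q=P[abs(P[:,0]-a)<.015]
        if len(q)>3: print(c,round(a,2),len(q),np.percentile(q[:,2],70).round(4),np.median(q[:,1]).round(4))
E
python3 chk.py
```

```text
time: 20.4
position: [0.5393, 0.193, 0.0382]
tool_rot: [0.305, 3.123, 0.001]
ft_force: [-1.9, -1.1, 5.3]
grip_width: 0.154
grip_force: 25.0
[0.53931947 0.19296172 0.03817681] [-1.9 -1.1  5.3]
side 0.43 43 0.0452 0.2139
side 0.46 133 0.0459 0.2125
side 0.49 99 0.046 0.2068
side 0.52 56 0.0458 0.2021
side 0.61 35 0.0459 0.182
side 0.64 28 0.046 0.1799
top 0.43 19 0.0459 0.2079
top 0.46 62 0.0457 0.2052
top 0.49 61 0.046 0.1982
top 0.52 12 0.0457 0.1976
top 0.61 47 0.046 0.1747
top 0.64 30 0.0451 0.173
```

There is light contact and the brush is level at rest height. I release and lift straight up.

```bash
python3 -m inch '[{"slide":[0,0,0],"angular":[0,0,0],"claw":-0.8},{"slide":[0,0,0],"angular":[0,0,0],"claw":-0.4},{"slide":[0,0,0],"angular":[0,0,0],"claw":-0.31},{"slide":[0,0,0],"angular":[0,0,0],"claw":-0.31},{"slide":[0,0,-0.04],"angular":[0,0,0],"claw":-0.31},{"slide":[0,0,-0.12],"angular":[0,0,0],"claw":-0.31},{"slide":[0,0,-0.25],"angular":[0,0,0],"claw":-0.31},{"slide":[0,0,-0.42],"angular":[0,0,0],"claw":-0.31},{"slide":[0,0,-0.6],"angular":[0,0,0],"claw":-0.31},{"slide":[0,0,-0.7],"angular":[0,0,0],"claw":-0.31}]'
python3 -m inch '[{"slide":[0.15,0,-0.1],"angular":[0,0,0],"claw":-0.31},{"slide":[0.3,0,-0.2],"angular":[0,0,0],"claw":-0.31},{"slide":[0.3,0,-0.2],"angular":[0,0,0],"claw":-0.31},{"slide":[0.3,0,-0.2],"angular":[0,0,0],"claw":-0.31}]'
python3 chk.py
python3 - <<'E'
from h import *
im,W=wristcloud()
for q in ["brush","eraser","tray"]:
    for r in ctrl.outline_of(q,"wrist")[:1]:
        P=W[r["mask"]];P=P[np.isfinite(P).all(1)]
        if q=="brush":P=P[abs(P[:,2]-.045)<.01]
        print(q,r["confidence"],np.median(P,0).round(4),cv2.minAreaRect(P[:,:2].astype(np.float32)*1000))
for q in ["paperweight","binder_clip"]:
    for r in ctrl.outline_of(q,"side")[:2]: print(q,np.round(r["bbox"]))
E
```

```text
time: 21.6
position: [0.5399, 0.1928, 0.2169]
tool_rot: [0.306, 3.119, 0.005]
ft_force: [-0.5, -0.3, -0.2]
grip_width: 0.345
grip_force: 0.0
time: 22.0
position: [0.4643, 0.2088, 0.2635]
tool_rot: [0.3, 3.124, 0.01]
ft_force: [0.2, 0.2, -0.2]
grip_width: 0.344
grip_force: 0.0
[0.46426845 0.20876598 0.26349205] [ 0.2  0.2 -0.2]
side 0.43 47 0.0452 0.2152
side 0.46 140 0.0459 0.2121
side 0.49 135 0.0458 0.2065
side 0.52 117 0.0459 0.2007
side 0.55 112 0.046 0.195
side 0.58 115 0.0458 0.189
side 0.61 103 0.0462 0.1826
side 0.64 54 0.0459 0.1794
top 0.43 12 0.0448 0.2082
top 0.46 51 0.0461 0.206
top 0.49 49 0.0472 0.1994
top 0.52 50 0.0461 0.1933
top 0.55 48 0.0468 0.1877
top 0.58 47 0.0467 0.1827
top 0.61 41 0.0468 0.1767
top 0.64 19 0.0459 0.1729
brush 0.74 [0.5077 0.1991 0.0449] ((532.3975830078125, 194.0548553466797), (13.664522171020508, 198.08982849121094), 79.14180755615234)
eraser 0.75 [0.5302 0.2304 0.0159] ((504.3438720703125, 231.90994262695312), (19.93238067626953, 91.42501068115234), 88.28395080566406)
tray 0.66 [0.4845 0.1945 0.0053] ((531.9232177734375, 194.74940490722656), (113.04015350341797, 247.16055297851562), 78.07076263427734)
paperweight [221. 269.  26.  26.]
paperweight [301. 237.  55.  19.]
binder_clip [334. 287.   8.  16.]
```

View pics/chk_side.png

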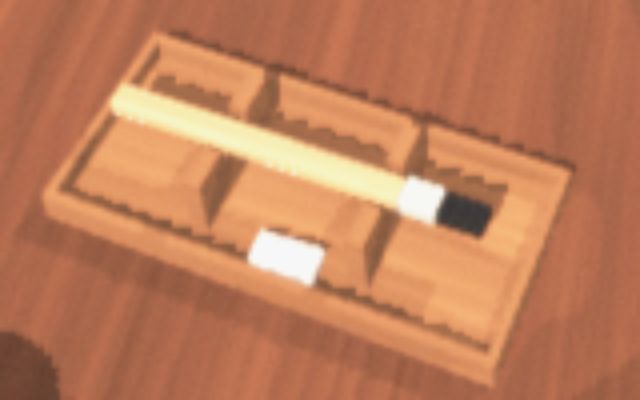

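The brush lies level across both rests, handle at (260,140) and bristles at (465,213). Its top is at 0.045 m, the same as at the start. The eraser at (287,256) hasn't moved. I'm handing in.

```bash
python3 -c "
from bench import ctrl
print(ctrl.close_job())"
```

```text
the job is handed in; nothing more can be done
None
```

I swung the lid aside, dipped the brush to about half the pot's depth, laid it back level in the tray's notches and handed the job in at about 22 s. The first dip stopped 29 mm short at a joint limit, so I repeated it at a shallower tilt. After the brush went back I re-measured the tray but took no new look at the lid.

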